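# Empty the abrasion-tested bowl and show its lining to the inspection camera

### The arm

A 6-joint arm with a two-finger parallel gripper is mounted at the origin on a cart in front of the work surface, level with it; the furniture and walls round the work are solid. World frame = base frame: x ahead of the robot, y to its left, z up, the work surface at z = 0. Lengths are in m, angles in rad, forces in N, time in s.
With the tool pointing down it reaches from about 0.275 to 0.775 m from the base axis. Payload 14.6 kg.
Tool frame: the origin (TCP) lies at the very end of the fingers, on their centre line; the grasp point (between the pads) lies 19 mm behind it; z points along the fingers, y is the line along which they close (so a half turn about z gives the same grasp; the last joint's range is limited). The gripper opens to 85 mm and grips with 20 to 120 N. Pads are 22 mm wide; open, the fingers measure 114 mm over their backs; the gripper's body (76 mm by 85 mm) begins 54 mm behind the grasp point. The pads swing forward as they close: fully open they stand 13 mm farther back than shut.
Start: joints at [-1.381, 0.263, -0.048, 1.259, 0, 1.415], TCP at [0.177, -0.494, 0.231] pointing down, gripper open.
Joint ranges: [-2.65, 2.65], [-0.89, 1.7], [-1.18, 1.37], [-2.13, 2.11], [-1.35, 1.29], [-3.14, 3.14]. Speed limits (rad/s): [1.89, 1.89, 2.57, 2.79, 3.14, 3.14].

### API

Orientations are given as a 3x3 rotation matrix whose columns are the frame's x, y, z axes.
In Python, from station import manip gives the robot as it stands.
- The arm moves only by the tool nudge_tcp, called after "Emit:" as a command line: name --argument value ..., lists and objects as JSON in quotes. Schema: {"type":"object","properties":{"increments":{"type":"array","items":{"type":"array","items":{"type":"array","items":{"type":"number"},"minItems":7,"maxItems":7},"minItems":1,"maxItems":20},"minItems":1,"maxItems":1},"grip_n":{"type":"number"},"only":{"type":"string"},"quiet":{"type":"boolean"},"lines":{"type":"string"}},"required":["increments"],"additionalProperties":false}. increments is a list that holds a single list of rows (three levels of brackets), with 1 to 20 rows, each of 7 numbers: the finger opening in m, then dx, dy, dz in shares of the most that a row can go, 1 being 50 mm, then a rotation vector rx, ry, rz in rad; each row shifts and turns the commanded pose from where the row before left it, along the tool's axes as they then stand; what a row does not reach is not made up. A row lasts 1/10 s, in which the tool goes at most 0.05 m and 0.15 rad, less where a joint would pass 70% of its speed; a pose out of reach is approached as far as the arm can. The fingers move at their own pace and stop on an object; grip_n is the grip in N (left out, the last holds). Time passes only in rows, so rows that do not move let the fingers close. The tool returns the time, the measured TCP pose, the force, the opening and the grip force at its end. only (a regular expression) keeps the lines of the reply that match it, lines (a string "A,B") keeps lines A to B, and quiet returns only ok. Input that does not fit is refused with a message, and nothing moves.
- manip.get_obs(): the state, without advancing time (a new reading comes with each control period).
- manip.capture(name): name is "side" or "top"; returns the picture (384x512x3 uint8, blue, green, red); there is no depth.
- manip.camera_info(name): a dict with "K" (3x3 intrinsics, pixels), "dist" ([k1, k2, p1, p2, k3] as OpenCV has them; the pictures are not rectified), "world_from_camera" (4x4, takes a point from camera to world coordinates). Camera axes: x right, y down, z forward; pixel columns grow to the right and rows downward; lengths in m; the calibration is good to about 2 mm. A picture is of the moment at which its call begins. camera_info takes no time and is no camera call.
- manip.hand_in(): hands the job in; it is judged then, once.
The state is a dict: "time": time; "joints": joint angles; "qvel": joint speeds; "tau": joint torques, N m; "eef_pos": TCP position; "tool_rot": TCP orientation; "wrist_force": force on the tool from outside, world axes, zero at the start; "wrist_torque": the same for the moment, N m; "grip_width": finger opening in m; "gripper_force": force on a finger pad.
Only numpy, scipy, OpenCV 4.12 (cv2) and the standard library are available. Lean on these libraries where they do the work, as an engineer would, in place of code of your own. Each camera call takes 0.05 s, during which the arm holds its last target. There are 200 camera calls.

### The job

The glaze abrasion run is over: swing the shaker's clear cover fully aside, lift out the blue stick-handled bowl with the porcelain balls still in it, and tip all six balls into the sieve without spilling any or shifting the sieve. Then hold the empty bowl up to the inspection camera, its mouth facing the lens squarely and centred on the line of sight, 13 cm from the lens, and finish holding it still there: do not put it down. Do not bump the camera, and leave the oxide jar and the pyrometric cones where they stand.

Things in the scene. Friction and masses are not known exactly. Their poses are not given: they have to be found in the camera images.
- shaker: Pale grey bench shaker, fixed, 230 x 150 mm, aluminium platform on top. Origin on the worktop under the seat; x points to its back, z up. The platform's top is 70 mm above the worktop. The bowl stands free on the platform over the origin, between five rubber-sleeved pins 14 mm high and 47 mm from the centre, so it lifts straight up out of them.
- cover (a joint): Angle (rad) of the shaker's clear round swing cover (88 mm across, 4 mm thick) about its upright post, 82 mm from the seat at its back left. 0: closed, 5 mm over the rim, so the bowl cannot come out; it grows as the knob swings to the left (clockwise from above) up to 1.9. Starts nearly closed, clears the bowl from 1.3 on. Needs under 1 N at the knob, stays where it is left.
- cover_knob (a point): Middle of the upright black cylindrical knob, 15 mm in diameter, on the centre of the cover: its free part reaches from 15 mm below to 11 mm above this point. It stands 145 mm above the worktop and moves on a circle of 82 mm radius about the post.
- cover_post (a point): Point on the cover's upright hinge axis, at the height of the cover_knob point. The post and its collar (23 mm across) end 12 mm below it.
- bowl: Blue-glazed stoneware bowl, loose, about 0.2 kg: 48 mm high, 104 mm across the rim, 72 mm across the foot, wall 5 mm, flaring steadily. Origin at the centre of the foot's underside, z out through the mouth. A straight stick handle points along its own -x.
- bowl_rim (a point): Centre of the bowl's mouth, 48 mm above its foot.
- bowl_grip (a point): Point on the handle's centre line, 100 mm from the bowl's axis, 32 mm above the foot (102 mm above the worktop at the start): a good place to pinch. The handle runs from the wall to 132 mm from the axis, 14 mm wide (flat flanks along the bowl's y) and 16 mm tall.
- sieve: Round steel test sieve with brass mesh, loose, 0.4 kg, 180 mm across, 60 mm high, wall 3 mm. Origin at the centre of its underside on the worktop; the mesh that the balls land on is 22 mm above the worktop.
- camera_stand: Inspection camera stand, fixed: round foot 96 mm across, steel column 15 mm thick and 470 mm high, boom at 405 mm height to the camera head. Origin under the column; the boom points along its -x, 76 mm to the head.
- camera_head: Slim camera head with a white ring light (46 mm across, head 34 mm across and 84 mm long), fixed to the stand. Origin at the lens front; z points out along the line of sight, 35 degrees off straight down, towards the stand's -y side.
- focus (a point): The camera's focus point, in the air on the line of sight, 130 mm in front of the lens, 251 mm above the worktop. The bowl's mouth centre belongs here, bowl z pointing back at the lens (against camera_head z); the turn about the line of sight is free.
- oxide_jar_0: Bystander, loose: glass jar with a green cap, 46 mm across, 106 mm tall, left and behind the shaker; origin at the centre of its underside.
- cone_pack: Bystander, loose: clay strip 18 x 60 mm with three small cones, 50 mm tall, near the front edge; origin at the centre of its underside.
- ball_0_center (a point): Centre of white porcelain ball 1 of 6: 20 mm in diameter, 12 g, loose in the bowl at the start.
- ball_1_center (a point): Centre of white porcelain ball 2 of 6: 20 mm in diameter, 12 g, loose in the bowl at the start.
- ball_2_center (a point): Centre of white porcelain ball 3 of 6: 20 mm in diameter, 12 g, loose in the bowl at the start.
- ball_3_center (a point): Centre of white porcelain ball 4 of 6: 20 mm in diameter, 12 g, loose in the bowl at the start.
- ball_4_center (a point): Centre of white porcelain ball 5 of 6: 20 mm in diameter, 12 g, loose in the bowl at the start.
- ball_5_center (a point): Centre of white porcelain ball 6 of 6: 20 mm in diameter, 12 g, loose in the bowl at the start.

How it is judged:
On the way, in this order (a step that is already met when the one before it is completed fails the run):
1. the cover is swung clear of the bowl (value of joint cover above 1.3 rad), for 0.2 s.
2. the bowl is lifted out in the gripper with all six balls in it (height (world z) of bowl above 0.11 m and contact force between the fingers and bowl above 1 N and distance between each of ball_0_center, ball_1_center, ball_2_center, ball_3_center, ball_4_center, ball_5_center and bowl_rim below 0.065 m), for 0.2 s.
3. all six balls lie in the sieve, poured from the held bowl (horizontal distance between each of ball_0_center, ball_1_center, ball_2_center, ball_3_center, ball_4_center, ball_5_center and sieve below 0.086 m and height (world z) of each of ball_0_center, ball_1_center, ball_2_center, ball_3_center, ball_4_center, ball_5_center below 0.06 m and height (world z) of bowl above 0.08 m and contact force between the fingers and bowl above 1 N), for 0.3 s.
At the end, for the whole second after the job is handed in: The bowl is held still in the gripper, touching nothing else, its mouth centre within 20 mm of the camera's focus point and its axis within 0.17 rad (10 degrees) of the line of sight, mouth towards the lens; all six balls lie inside the sieve and the cover is still aside (over 1.3 rad) (distance between bowl_rim and focus below 0.02 m and angle between the z axis of bowl and the z axis of camera_head, either way round below 0.17 rad and z of bowl in the frame of camera_head above 0.15 m and contact force between the fingers and bowl above 1 N and linear speed of bowl below 0.02 m/s and contact force between bowl and camera_stand below 0.1 N and value of joint cover above 1.3 rad and horizontal distance between each of ball_0_center, ball_1_center, ball_2_center, ball_3_center, ball_4_center, ball_5_center and sieve below 0.086 m and height (world z) of each of ball_0_center, ball_1_center, ball_2_center, ball_3_center, ball_4_center, ball_5_center below 0.06 m); the arm keeps its last pose, push and grip.
It fails at once if a ball is spilt onto the worktop or floor (height (world z) of any of ball_0_center, ball_1_center, ball_2_center, ball_3_center, ball_4_center, ball_5_center below 0.017 m).
It fails at once if the camera or its stand is bumped (contact force between any of the fingers, the arm, bowl and camera_stand above 2 N).
It fails at once if the sieve is shifted more than 30 mm (distance of sieve from where it was at the start of the episode above 0.03 m).
It fails at once if the oxide jar or the cone pack is shifted more than 20 mm (distance of any of oxide_jar_0, cone_pack from where it was at the start of the episode above 0.02 m).
It also fails if it takes over 54 s, if anything falls off the work surface, if the arm or the gripper's body presses on something with over 40 N, if the wrist force passes 120 N, or if a joint passes its speed limit or range.

## Working session

There is one attempt and no reset: what is moved stays moved. The work goes in short steps, Python scripts to look and compute and a tool call to move; the robot and the scene stay as the last step left them, time stands still between calls to the robot, and variables do not carry over. Pictures are saved under pics/ and viewed, at most 10 in all, crops included, and the job is handed in when it is done.

```bash
ls; mkdir -p pics
```

Run:
```python
from station import manip
import cv2,numpy as np
for n in("side","top"):
    cv2.imwrite(f"pics/{n}0.png",manip.capture(n)); c=manip.camera_info(n)
    print(n,np.round(c["K"],1).tolist(),c["dist"],np.round(c["world_from_camera"],3).tolist())
o=manip.get_obs();print(o["time"],o["eef_pos"],np.round(o["tool_rot"],3))
```

```text
pics
station.py
side [[466.6, 0.0, 251.9], [0.0, 466.6, 191.5], [0.0, 0.0, 1.0]] [-0.1156967  0.         0.         0.         0.       ] [[0.951, -0.228, 0.207, 0.229], [-0.308, -0.716, 0.626, -1.045], [0.006, -0.66, -0.752, 1.182], [0.0, 0.0, 0.0, 1.0]]
top [[392.4, 0.0, 253.8], [0.0, 392.4, 193.7], [0.0, 0.0, 1.0]] [-0.09328241  0.          0.          0.          0.        ] [[-0.022, -0.998, 0.053, 0.445], [-1.0, 0.022, -0.006, -0.236], [0.005, -0.053, -0.999, 1.509], [0.0, 0.0, 0.0, 1.0]]
0.1 [ 0.17739362 -0.49384887  0.23086028] [[ 0.941  0.338 -0.   ]
 [ 0.338 -0.941  0.001]
 [ 0.    -0.001 -1.   ]]
```

View pics/top0.png

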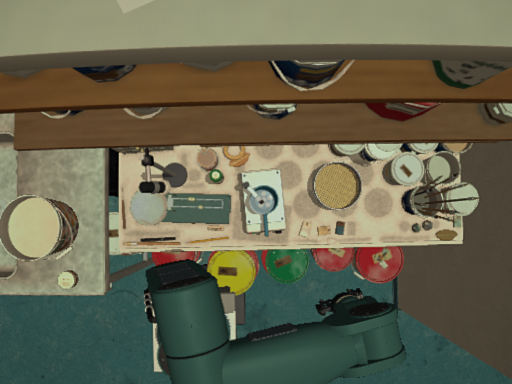

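View pics/side0.png

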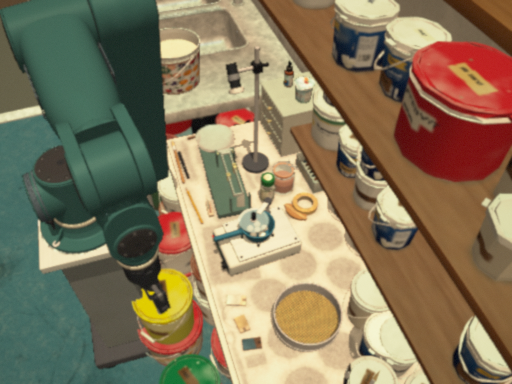

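Top view: shaker at about (262,200), its handle pointing down towards the robot. The sieve is at (337,186), the camera stand at about (148,170) and the jar at (215,175). I'll enlarge crops of both views.

Run:
```python
import cv2,numpy as np
t=cv2.imread("pics/top0.png");s=cv2.imread("pics/side0.png")
cv2.imwrite("pics/topc.png",cv2.resize(t[140:250,120:270],None,fx=5,fy=5,interpolation=2))
cv2.imwrite("pics/sidec.png",cv2.resize(s[40:290,180:340],None,fx=2.4*2,fy=2.4*2,interpolation=2)[:,:][0:1200:2,::2] if 0 else cv2.resize(s[45:285,190:340],None,fx=2.5,fy=2.5,interpolation=2))
```

```text
(no output)
```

View pics/topc.png

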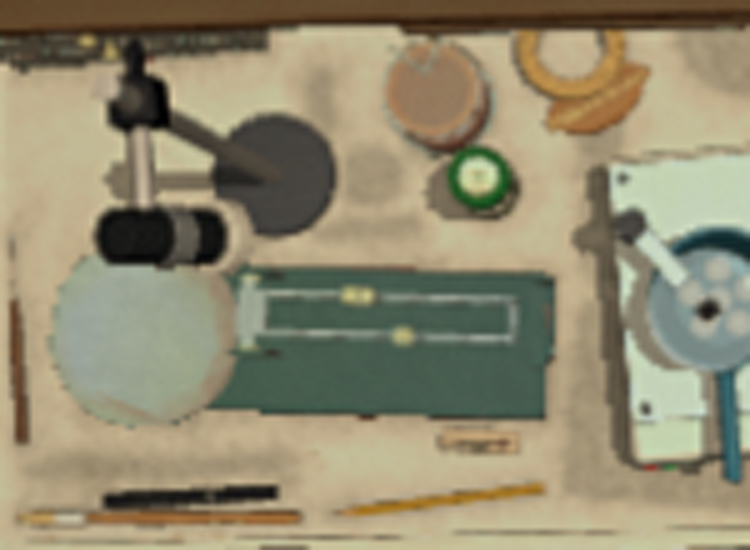

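View pics/sidec.png

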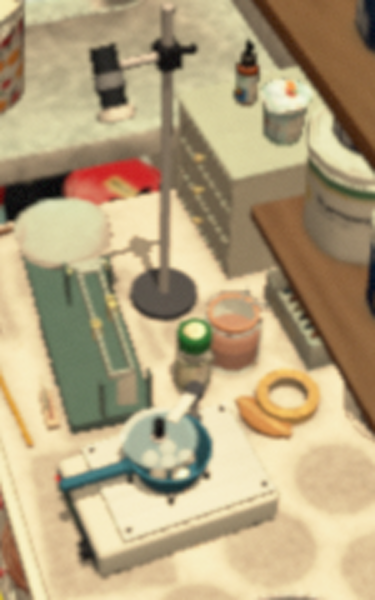

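Create h.py:
```python
from station import manip
import cv2,numpy as np
I={n:manip.camera_info(n) for n in("side","top")}
def ray(n,uv):
    c=I[n];p=cv2.undistortPoints(np.array([[uv]],float),c["K"],np.array(c["dist"]))[0,0]
    T=np.array(c["world_from_camera"]);return T[:3,3],T[:3,:3]@np.array([p[0],p[1],1.])
def plane(n,uv,z):
    o,d=ray(n,uv);return o+d*(z-o[2])/d[2]
def tri(a,b):
    o1,d1=ray("side",a);o2,d2=ray("top",b)
    s=np.linalg.lstsq(np.c_[d1,-d2],o2-o1,rcond=None)[0]
    p,q=o1+d1*s[0],o2+d2*s[1];return (p+q)/2,np.linalg.norm(p-q)
def proj(n,P):
    c=I[n];T=np.linalg.inv(np.array(c["world_from_camera"]))
    return cv2.projectPoints(np.atleast_2d(np.array(P,float)),cv2.Rodrigues(T[:3,:3])[0],T[:3,3],c["K"],np.array(c["dist"]))[0][:,0]
def cs(x,y):return (190+(x+.5)/2.5-.5,45+(y+.5)/2.5-.5)
def ct(x,y):return (120+(x+.5)/5-.5,140+(y+.5)/5-.5)
```

Run:
```python
from h import *
np.set_printoptions(precision=4,suppress=True)
t=cv2.imread("pics/top0.png");s=cv2.imread("pics/side0.png")
def comps(n,img,lo,hi,box,mn):
    h=cv2.cvtColor(img,cv2.COLOR_BGR2HSV);m=cv2.inRange(h,lo,hi);k=np.zeros_like(m);x0,y0,x1,y1=box;k[y0:y1,x0:x1]=m[y0:y1,x0:x1]
    for c in cv2.findContours(k,0,2)[0]:
        if cv2.contourArea(c)>=mn: print(n,"area",cv2.contourArea(c),"minrect",cv2.minAreaRect(c),"circ",cv2.minEnclosingCircle(c))
comps("bowl/top",t,(85,90,40),(115,255,200),(235,180,290,245),8)
comps("sieve/top",t,(10,80,60),(30,255,230),(305,155,370,220),200)
comps("jar",t,(40,100,30),(80,255,200),(200,165,230,190),5)
comps("sknob",s,(0,0,0),(180,255,45),(240,205,270,230),3)
comps("tknob",t,(0,0,0),(180,255,60),(255,195,270,210),3)
print("knob tri",tri(cs(158,428),ct(708,310)),plane("top",ct(708,310),.156),plane("side",cs(158,428),.145))
print("post",plane("top",ct(632,225),.133), tri(cs(190,395),ct(632,225)))
print("foot",plane("top",ct(275,176),.012),plane("side",cs(163,292),.012))
print("coltop",plane("top",ct(133,50),.47),plane("side",cs(168,8),.47))
print("head back/front top",plane("top",ct(115,236),.426),plane("top",ct(220,236),.357))
print("boom", [plane("top",ct(*p),.405) for p in((138,100),(146,205))])
print("cone",[plane("top",ct(*p),.02) for p in((438,440),(520,441))])
print("handle",[plane("top",ct(*p),.11) for p in((727,375),(734,480))])
for p in((622,160),(640,412),(630,465)):print("shakercorner",plane("top",ct(*p),.07))
```

```text
bowl/top area 31.5 minrect ((265.46685791015625, 225.00221252441406), (20.155258178710938, 2.394684076309204), 86.18592071533203) circ ((265.5, 225.0), 10.111974716186523)
bowl/top area 39.0 minrect ((267.6999816894531, 191.59999084472656), (25.043960571289062, 8.497057914733887), 26.56505012512207) circ ((266.0, 195.0), 12.530064582824707)
sieve/top area 1492.0 minrect ((336.5, 185.5), (43.0, 45.0), 0.0) circ ((336.43695068359375, 185.6081085205078), 22.852188110351562)
jar area 101.0 minrect ((215.5, 175.0), (11.0, 12.0), 0.0) circ ((215.0, 175.0), 6.403224468231201)
sknob area 5.5 minrect ((253.0, 215.5), (2.0, 5.0), -0.0) circ ((253.5, 215.5), 2.549609661102295)
tknob area 3.0 minrect ((261.0, 202.0), (2.0, 2.0), 90.0) circ ((261.0, 201.75), 1.250100016593933)
knob tri (array([ 0.4899, -0.2687,  0.1439]), np.float64(0.00023086701622097142)) [ 0.4896 -0.2685  0.156 ] [ 0.4895 -0.2695  0.145 ]
post [ 0.5513 -0.217   0.133 ] (array([ 0.5497, -0.2161,  0.1206]), np.float64(0.005232776575400662))
foot [0.6045 0.0582 0.012 ] [0.6054 0.0604 0.012 ]
coltop [0.6257 0.0446 0.47  ] [0.6052 0.0567 0.47  ]
head back/front top [0.5291 0.0671 0.426 ] [0.533  0.0236 0.357 ]
boom [array([0.6081, 0.0593, 0.405 ]), array([0.5479, 0.055 , 0.405 ])]
cone [array([ 0.4  , -0.065,  0.02 ]), array([ 0.398 , -0.1271,  0.02  ])]
handle [array([ 0.4445, -0.282 ,  0.11  ]), array([ 0.3698, -0.2853,  0.11  ])]
shakercorner [ 0.6043 -0.2098  0.07  ]
shakercorner [ 0.4188 -0.219   0.07  ]
shakercorner [ 0.3803 -0.2109  0.07  ]
```

The knob is at about (0.490,-0.269), the post (0.551,-0.217), the bowl about (0.50,-0.28), and the tool can line up with world x/y for both the knob and the handle. Next I move above the knob with the fingers part closed.

Careful with the scale: shifts go in shares of 50 mm. That gives: 0.026 m is 0.52, -0.0188 m is -0.376.

Emit:
nudge_tcp --increments '[[[0.03, 0, 0, 0, 0, 0, 0.115], [0.03, 0, 0, 0, 0, 0, 0.115], [0.03, 0, 0, 0, 0, 0, 0.115], [0.03, 0.52, -0.376, 0, 0, 0, 0], [0.03, 0.52, -0.376, 0, 0, 0, 0], [0.03, 0.52, -0.376, 0, 0, 0, 0], [0.03, 0.52, -0.376, 0, 0, 0, 0], [0.03, 0.52, -0.376, 0, 0, 0, 0], [0.03, 0.52, -0.376, 0, 0, 0, 0], [0.03, 0.52, -0.376, 0, 0, 0, 0], [0.03, 0.52, -0.376, 0, 0, 0, 0], [0.03, 0.52, -0.376, 0, 0, 0, 0], [0.03, 0.52, -0.376, 0, 0, 0, 0], [0.03, 0.52, -0.376, 0, 0, 0, 0], [0.03, 0.52, -0.376, 0, 0, 0, 0], [0.03, 0, 0, 0, 0, 0, 0]]]' --grip_n 60

```text
time: 1.7
eef_pos: [0.4916, -0.2665, 0.2307]
tool_rot: [[1.0, 0.003, -0.0], [0.003, -1.0, 0.001], [-0.0, -0.001, -1.0]]
wrist_force: [-0.3, 0.5, 0.1]
grip_width: 0.0299
gripper_force: 0.0
```

In the tool's units: -0.0033 m is -0.066, 0.025 m is 0.5.

Emit:
nudge_tcp --increments '[[[0.03, -0.04, 0.05, 0.36, 0, 0, 0], [0.03, 0, 0, 0.5, 0, 0, 0], [0.03, 0, 0, 0.5, 0, 0, 0], [0.03, 0, 0, 0.5, 0, 0, 0], [0.03, 0, -0.14, 0, 0, 0, 0], [0.03, -0.112, -0.17, 0, 0, 0, 0], [0.03, -0.11, -0.17, 0, 0, 0, 0], [0.03, -0.068, -0.194, 0, 0, 0, 0], [0.03, -0.066, -0.192, 0, 0, 0, 0], [0.03, -0.018, -0.202, 0, 0, 0, 0], [0.03, -0.016, -0.202, 0, 0, 0, 0]]]'

```text
time: 2.8
eef_pos: [0.468, -0.2067, 0.1386]
tool_rot: [[1.0, -0.0, 0.0], [-0.0, -1.0, -0.0], [0.0, 0.0, -1.0]]
wrist_force: [0.1, 0.3, -0.2]
grip_width: 0.03
gripper_force: 0.3
```

Run:
```python
from h import *
t=manip.capture("top");s=manip.capture("side")
cv2.imwrite("pics/a.png",np.hstack([cv2.resize(t[150:250,215:315],(400,400),interpolation=2),cv2.resize(s[160:280,190:310],(400,400),interpolation=2)]))
```

```text
(no output)
```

View pics/a.png

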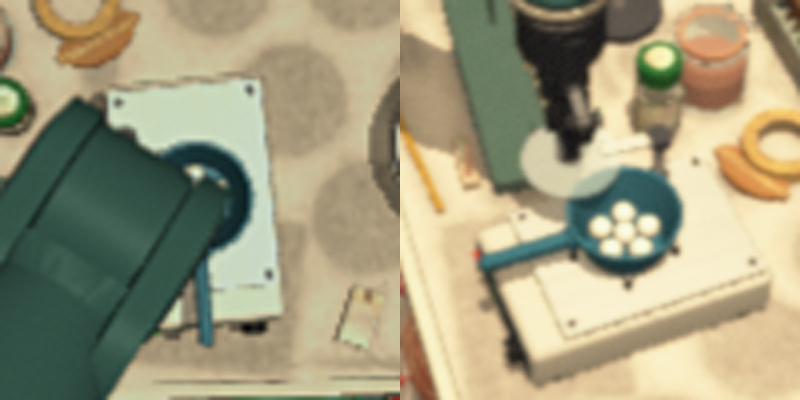

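The cover is following the fingers: in the side crop the knob is in the gripper and the cover has already moved left off most of the bowl. I'll finish the swing, back off and rise.

Emit:
nudge_tcp --increments '[[[0.03, 0.032, -0.202, 0, 0, 0, 0], [0.03, 0.034, -0.2, 0, 0, 0, 0], [0.03, 0.08, -0.186, 0, 0, 0, 0], [0.03, 0.082, -0.186, 0, 0, 0, 0], [0.03, 0.124, -0.162, 0, 0, 0, 0], [0.03, 0.126, -0.16, 0, 0, 0, 0], [0.03, 0.1, -0.11, 0, 0, 0, 0], [0.03, 0, 0.1, 0, 0, 0, 0], [0.03, 0, 0, -0.6, 0, 0, 0], [0.03, 0, 0, -0.6, 0, 0, 0], [0.03, -0.6, 0, -0.4, 0, 0, 0], [0.04, -0.6, 0, 0, 0, 0, 0], [0.05, -0.6, 0, 0, 0, 0, 0], [0.05, 0, 0, 0, 0, 0, 0]]]'

```text
time: 4.3
eef_pos: [0.4043, -0.1523, 0.2187]
tool_rot: [[1.0, -0.002, -0.0], [-0.002, -1.0, -0.0], [-0.0, 0.0, -1.0]]
wrist_force: [0.2, 0.3, -1.2]
grip_width: 0.05
gripper_force: 0.0
```

Run:
```python
from h import *
t=manip.capture("top");s=manip.capture("side")
cv2.imwrite("pics/t2.png",t);cv2.imwrite("pics/s2.png",s)
cv2.imwrite("pics/b.png",np.hstack([cv2.resize(t[150:250,215:315],(400,400),interpolation=2),cv2.resize(s[160:280,190:310],(400,400),interpolation=2)]))
```

```text
(no output)
```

View pics/b.png

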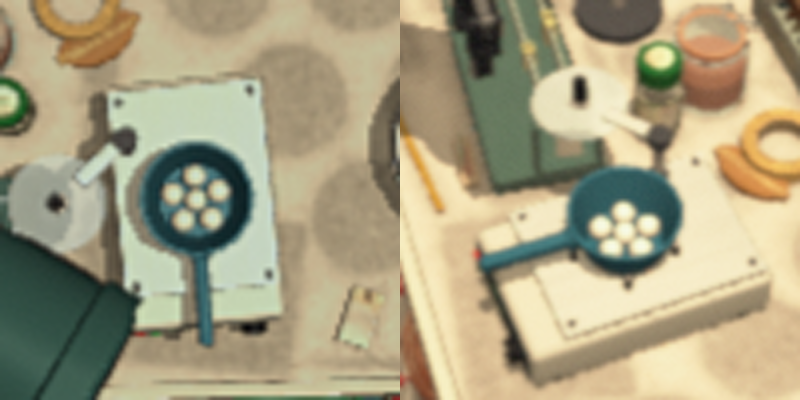

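The top crop shows the cover well aside, with its knob at about (56,202) and the post at (123,140). The bowl rim is centred near (197,197) and the handle tip near (207,345). I'll compute the precise poses from this.

Run:
```python
from h import *
np.set_printoptions(precision=4,suppress=True)
t=cv2.imread("pics/t2.png");s=cv2.imread("pics/s2.png")
f=lambda x,y:(215+(x+.5)/4-.5,150+(y+.5)/4-.5)
k=plane("top",f(56,202),.156);p=plane("top",f(123,140),.133)
m=cv2.inRange(cv2.cvtColor(t,cv2.COLOR_BGR2HSV),(85,80,20),(120,255,220));m[:184]=0;m[240:]=0;m[:,:248]=0;m[:,281:]=0
c=max(cv2.findContours(m,0,2)[0],key=cv2.contourArea)[:,0]
W=np.array([plane("top",q,.118)[:2] for q in c]);
W2=W[W[:,0]>.452]
A=np.c_[2*W2,np.ones(len(W2))];a=np.linalg.lstsq(A,(W2**2).sum(1),rcond=None)[0];print("bowl",a[:2],np.sqrt(a[2]+a[0]**2+a[1]**2))
h=np.array([plane("top",q,.105)[:2] for q in np.argwhere(m>0)[:,::-1]]);h=h[h[:,0]<.44]
v=np.polyfit(h[:,0],h[:,1],1);print("handle slope",v, "minx",h[:,0].min(),"y at .40",np.polyval(v,.4))
print("knob",k,"post",p,np.linalg.norm((k-p)[:2]))
a0=np.arctan2(*(a[:2]-p[:2])[::-1]);a1=np.arctan2(*(k-p)[:2][::-1]);print("cover angle",(a0-a1)%(2*np.pi))
# sieve
for img,n,box in((t,"top",(305,155,370,220)),(s,"side",(265,275,350,360))):
    m=cv2.inRange(cv2.cvtColor(img,cv2.COLOR_BGR2HSV),(10,80,60),(30,255,230));z=np.zeros_like(m);x0,y0,x1,y1=box;z[y0:y1,x0:x1]=m[y0:y1,x0:x1]
    z=cv2.morphologyEx(z,cv2.MORPH_OPEN,np.ones((3,3)));c=max(cv2.findContours(z,0,2)[0],key=cv2.contourArea)
    W=np.array([plane(n,q,.022)[:2] for q in c[:,0].astype(float)]);print("sieve",n,cv2.minEnclosingCircle(W.astype(np.float32)),W.min(0),W.max(0))
# camera head: direction known; use side pts back / ring front
print("lens",tri(cs(116,114),ct(215,236)), plane("side",cs(116,114),.3575)); print("back",tri(cs(102,50),ct(112,236)),plane("side",cs(102,50),.426))
```

Run:
```python
import cv2
t=cv2.imread("pics/topc.png");
import numpy as np
s=cv2.imread("pics/s2.png");t=cv2.imread("pics/t2.png")
cv2.imwrite("pics/cam.png",np.hstack([cv2.resize(t[150:200,130:180],(400,400),interpolation=2),cv2.resize(s[50:100,215:265],(400,400),interpolation=2)]))
```

```text
bowl [ 0.4991 -0.278 ] 0.047122613579200945
handle slope [ 0.0554 -0.3056] minx 0.3716198412137852 y at .40 -0.28345166960630697
knob [ 0.4972 -0.1562  0.156 ] post [ 0.5513 -0.2148  0.133 ] 0.07972491660133571
cover angle 1.7055791596064935
sieve top ((0.5487436056137085, -0.5604969263076782), 0.0873512551188469) [ 0.4627 -0.6446] [ 0.6321 -0.4778]
sieve side ((0.5509142875671387, -0.5509024858474731), 0.08820520341396332) [ 0.4672 -0.6308] [ 0.6377 -0.4666]
lens (array([0.5327, 0.0257, 0.3606]), np.float64(0.000139222089913127)) [0.5338 0.0298 0.3575]
back (array([0.5299, 0.0702, 0.4207]), np.float64(0.000681570130148793)) [0.5281 0.0623 0.426 ]
```

View pics/cam.png

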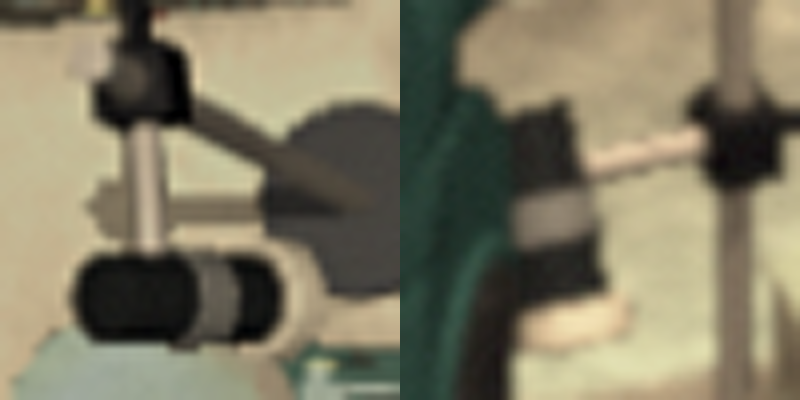

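Add to h.py:
```python
def to(P,R=None):
    o=manip.get_obs();Rt=np.array(o["tool_rot"]);d=Rt.T@(np.array(P)-o["eef_pos"])
    print("t",o["time"],"tool d",np.round(d,4),"" if R is None else np.round(cv2.Rodrigues(Rt.T@R)[0].ravel(),3))
def rpy(psi,th,pit):  # bowl yaw psi, roll th about handle, grasp pitch: returns tool R, bowl R
    from scipy.spatial.transform import Rotation as S
    B=S.from_euler("z",psi)*S.from_euler("x",th)
    return (B*S.from_matrix(np.diag([1.,-1,-1]))*S.from_euler("y",pit)).as_matrix(),B.as_matrix()
```

```text
(no output)
```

Emit:
nudge_tcp --increments '[[[0.05, 0, 0.44, 0, 0, 0, 0], [0.05, 0, 0.44, 0, 0, 0, 0], [0.05, 0, 0.44, 0, 0, 0, 0], [0.05, 0, 0.44, 0, 0, 0, 0], [0.05, 0, 0.44, 0, 0, 0, 0], [0.05, 0, 0.42, 0, 0, 0, 0], [0.05, 0, 0, 0, 0, 0, -0.05], [0.05, 0, 0, 0, 0, 0.133, 0], [0.05, 0, 0, 0, 0, 0.133, 0], [0.05, 0, 0, 0, 0, 0.134, 0], [0.05, 0, 0, 0, 0, 0, 0]]]'

```text
time: 5.5
eef_pos: [0.4055, -0.283, 0.2174]
tool_rot: [[0.919, 0.048, 0.392], [0.043, -0.999, 0.02], [0.392, -0.001, -0.92]]
wrist_force: [-0.4, 0.1, -0.3]
grip_width: 0.0501
gripper_force: 0.0
```

Run:
```python
from h import *
R,B=rpy(.05,0,.4);to([.384,-.284,.1305],R);to([.4034,-.2832,.0845])
print("cam",tri((236.6,90.25),(165.1,187.25)),plane("top",(165.1,187.25),.3575),plane("side",(236.6,90.25),.3575))
```

```text
t 5.5 tool d [-0.0539  0.0001  0.0715] [-0.    -0.003 -0.003]
t 5.5 tool d [-0.0541  0.0003  0.1214] 
cam (array([0.53115421, 0.01666948, 0.36748669]), np.float64(0.0008047390368025282)) [0.53151456 0.01898457 0.3575    ] [0.5352545  0.02958715 0.3575    ]
```

Emit:
nudge_tcp --increments '[[[0.05, -0.36, 0, 0.4, 0, 0, 0], [0.05, -0.36, 0, 0.4, 0, 0, 0], [0.05, -0.36, 0, 0.4, 0, 0, 0], [0.05, 0, 0, 0.4, 0, 0, 0], [0.05, 0, 0, 0.4, 0, 0, 0], [0.05, 0, 0, 0.42, 0, 0, 0], [0.05, 0, 0, 0, 0, 0, 0], [0, 0, 0, 0, 0, 0, 0], [0, 0, 0, 0, 0, 0, 0], [0, 0, 0, 0, 0, 0, 0], [0, 0, 0, 0, 0, 0, 0], [0, 0, 0, 0, 0, 0, 0]]]' --grip_n 90

```text
time: 6.7
eef_pos: [0.4044, -0.284, 0.0865]
tool_rot: [[0.92, 0.049, 0.39], [0.046, -0.999, 0.018], [0.39, 0.001, -0.921]]
wrist_force: [-1.7, -0.9, 4.8]
grip_width: 0.0121
gripper_force: 88.0
```

In the tool's units: -0.0203 m is -0.406, -0.011 m is -0.22.

Emit:
nudge_tcp --increments '[[[0, 0.04, 0, -0.092, 0, 0, 0], [0, 0.094, 0, -0.22, 0, 0, 0], [0, 0.094, 0, -0.22, 0, 0, 0], [0, 0.14, 0, -0.33, 0, 0, 0], [0, 0.172, 0, -0.406, 0, 0, 0], [0, 0.172, 0, -0.406, 0, 0, 0], [0, 0.172, 0, -0.406, 0, 0, 0], [0, 0.172, 0, -0.406, 0, 0, 0], [0, 0.14, 0, -0.33, 0, 0, 0], [0, 0.094, 0, -0.22, 0, 0, 0], [0, 0, 0, 0, 0, 0, 0], [0, 0, 0, 0, 0, 0, 0]]]'

```text
time: 7.9
eef_pos: [0.4042, -0.283, 0.2502]
tool_rot: [[0.92, 0.05, 0.388], [0.046, -0.999, 0.02], [0.389, -0.001, -0.921]]
wrist_force: [-0.6, 0.0, -2.5]
grip_width: 0.0123
gripper_force: 87.9
```

Run:
```python
from h import *
t=manip.capture("top");s=manip.capture("side")
cv2.imwrite("pics/t3.png",t);cv2.imwrite("pics/s3.png",s)
cv2.imwrite("pics/c.png",np.hstack([cv2.resize(t[150:250,215:315],(400,400),interpolation=2),cv2.resize(s[130:250,190:310],(400,400),interpolation=2)]))
```

```text
(no output)
```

View pics/c.png

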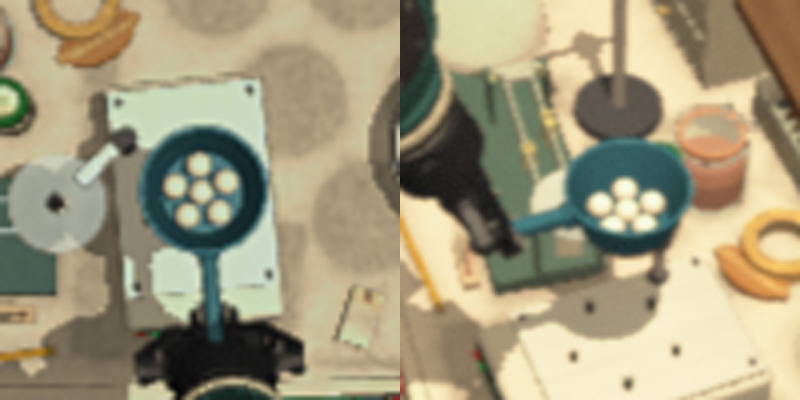

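All six balls are in the lifted bowl: top crop rim centre (203,187), side crop rim level. Next I work out the transport and tipping steps.

Add to h.py:
```python
TB=np.array([-.0955,0,.0165]) # TCP in bowl frame
def tcp_for(pt_b,world,psi,th,pit=.4): # TCP when bowl-frame point sits at world
    R,B=rpy(psi,th,pit);return np.array(world)+B@(TB-np.array(pt_b)),R
```

Run:
```python
from h import *
np.set_printoptions(precision=4,suppress=True)
print(proj("top",[.4995,-.277,.2817]),"obs 265.6 196.6;",proj("side",[.4995,-.277,.2817]),"obs 259 186")
lip=[0,.052,.048]
P,R=tcp_for(lip,[.551,-.586,.2817],.05,0);print(P);to(P,R)
R0,B0=rpy(.05,0,.4);st=-.1
R1,B1=rpy(.05,st,.4)
P0,_=tcp_for(lip,[0,0,0],.05,0);P1,_=tcp_for(lip,[0,0,0],.05,st)
print("step .1 roll: d",R0.T@(P1-P0),"rot",cv2.Rodrigues(R0.T@R1)[0].ravel())
```

```text
[[264.7924 197.0385]] obs 265.6 196.6; [[257.8329 184.5463]] obs 259 186
[ 0.4582 -0.6427  0.2502]
t 8.0 tool d [0.0336 0.362  0.0132] [-0.001  0.001 -0.001]
step .1 roll: d [ 0.0021  0.0029 -0.0049] rot [-0.0921  0.     -0.0389]
```

In the tool's units: 0.024 m is 0.48, 0.018 m is 0.36.

Emit:
nudge_tcp --increments '[[[0, 0.012, 0.12, 0.004, 0, 0, 0], [0, 0.022, 0.24, 0.008, 0, 0, 0], [0, 0.034, 0.36, 0.014, 0, 0, 0], [0, 0.044, 0.48, 0.018, 0, 0, 0], [0, 0.044, 0.48, 0.018, 0, 0, 0], [0, 0.044, 0.48, 0.018, 0, 0, 0], [0, 0.044, 0.48, 0.018, 0, 0, 0], [0, 0.044, 0.48, 0.018, 0, 0, 0], [0, 0.044, 0.48, 0.018, 0, 0, 0], [0, 0.044, 0.48, 0.018, 0, 0, 0], [0, 0.044, 0.48, 0.018, 0, 0, 0], [0, 0.044, 0.48, 0.018, 0, 0, 0], [0, 0.044, 0.48, 0.018, 0, 0, 0], [0, 0.044, 0.48, 0.018, 0, 0, 0], [0, 0.044, 0.48, 0.018, 0, 0, 0], [0, 0.034, 0.36, 0.014, 0, 0, 0], [0, 0.022, 0.24, 0.008, 0, 0, 0], [0, 0.016, 0.16, 0.006, 0, 0, 0], [0, 0, 0, 0, 0, 0, 0]]]'

```text
time: 9.9
eef_pos: [0.4581, -0.6449, 0.2495]
tool_rot: [[0.92, 0.049, 0.388], [0.045, -0.999, 0.02], [0.389, -0.001, -0.921]]
wrist_force: [0.1, 0.7, -3.0]
grip_width: 0.0124
gripper_force: 87.8
```

Run:
```python
from h import *
P,R=tcp_for([0,.052,.048],[.551,-.586,.2817],.05,0);to(P,R);print(manip.get_obs()["joints"].round(2))
```

```text
t 9.9 tool d [ 0.0004 -0.0021 -0.0006] [-0.001  0.001 -0.001]
[-1.19  0.63  0.55  1.35  0.38  1.93]
```

Emit:
nudge_tcp --increments '[[[0, 0.02, 0.03, -0.05, -0.046, 0, -0.0195], [0, 0.042, 0.058, -0.098, -0.0921, 0, -0.0389], [0, 0.042, 0.058, -0.098, -0.0921, 0, -0.0389], [0, 0.042, 0.058, -0.098, -0.0921, 0, -0.0389], [0, 0.042, 0.058, -0.098, -0.0921, 0, -0.0389], [0, 0.042, 0.058, -0.098, -0.0921, 0, -0.0389], [0, 0.042, 0.058, -0.098, -0.0921, 0, -0.0389], [0, 0.02, 0.03, -0.05, -0.046, 0, -0.0195], [0, 0, 0, 0, 0, 0, 0]]]'

```text
time: 10.8
eef_pos: [0.4587, -0.6496, 0.2913]
tool_rot: [[0.907, 0.039, 0.418], [0.297, -0.764, -0.572], [0.297, 0.644, -0.705]]
wrist_force: [-0.4, 0.6, -2.4]
grip_width: 0.0126
gripper_force: 88.0
```

Run:
```python
from h import *
P,R=tcp_for([0,.052,.048],[.551,-.586,.2817],.05,-.7);to(P,R)
P,R=tcp_for([0,.052,.048],[.551,-.586,.12],.05,-.7);to(P,R);print(manip.get_obs()["joints"].round(2))
```

```text
t 10.8 tool d [-0.0005  0.0008  0.0008] [-0.001  0.     0.001]
t 10.8 tool d [-0.0486 -0.1033  0.1149] [-0.001  0.     0.001]
[-1.1   0.24 -0.25  0.29  0.11  1.89]
```

In the tool's units: 0.0144 m is 0.288, -0.013 m is -0.26.

Emit:
nudge_tcp --increments '[[[0, -0.06, -0.13, 0.144, 0, 0, 0], [0, -0.12, -0.26, 0.288, 0, 0, 0], [0, -0.12, -0.26, 0.288, 0, 0, 0], [0, -0.12, -0.26, 0.288, 0, 0, 0], [0, -0.12, -0.26, 0.288, 0, 0, 0], [0, -0.12, -0.26, 0.288, 0, 0, 0], [0, -0.12, -0.26, 0.288, 0, 0, 0], [0, -0.12, -0.26, 0.288, 0, 0, 0], [0, -0.066, -0.12, 0.14, 0, 0, 0], [0, 0, 0, 0, 0, 0, 0]]]'

```text
time: 11.8
eef_pos: [0.4589, -0.6523, 0.1277]
tool_rot: [[0.908, 0.039, 0.417], [0.295, -0.766, -0.571], [0.298, 0.641, -0.707]]
wrist_force: [-0.0, -0.4, -2.9]
grip_width: 0.0124
gripper_force: 88.0
```

Run:
```python
from h import *
P,R=tcp_for([0,.052,.048],[.551,-.586,.12],.05,-.7);to(P,R);print(manip.get_obs()["joints"].round(2))
t=manip.capture("top");s=manip.capture("side")
cv2.imwrite("pics/d.png",np.hstack([cv2.resize(t[140:240,280:380],(400,400),interpolation=2),cv2.resize(s[240:360,220:340],(400,400),interpolation=2)]))
```

```text
t 11.8 tool d [ 0.0007 -0.     -0.0022] [-0.004  0.001 -0.001]
[-1.1   0.41 -0.52 -0.13  0.11  1.89]
```

View pics/d.png

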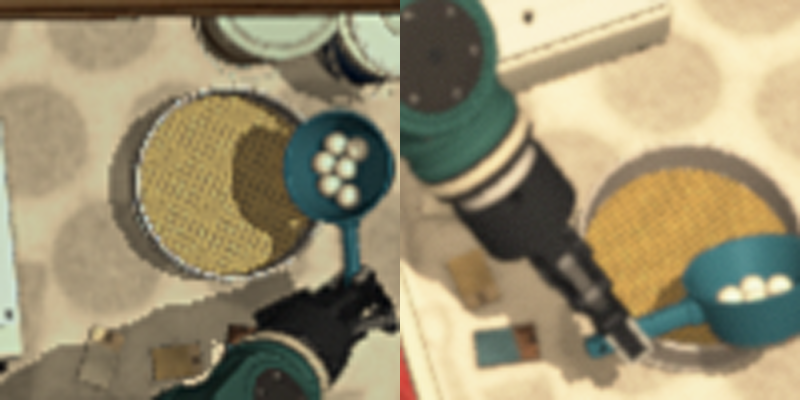

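The top crop shows the bowl's lip about 35 mm behind the sieve centre (228,185) and about 10 mm towards +x. All six balls are still in the bowl. I shift it slightly and tip slowly.

Careful with the scale: shifts go in shares of 50 mm. That gives: -0.0087 m is -0.174, -0.0067 m is -0.134.

Emit:
nudge_tcp --increments '[[[0, -0.134, -0.13, -0.174, 0, 0, 0], [0, 0.02, 0.03, -0.05, -0.046, 0, -0.0195], [0, 0.02, 0.03, -0.05, -0.046, 0, -0.0195], [0, 0.02, 0.03, -0.05, -0.046, 0, -0.0195], [0, 0.02, 0.03, -0.05, -0.046, 0, -0.0195], [0, 0.02, 0.03, -0.05, -0.046, 0, -0.0195], [0, 0.02, 0.03, -0.05, -0.046, 0, -0.0195], [0, 0.02, 0.03, -0.05, -0.046, 0, -0.0195], [0, 0.02, 0.03, -0.05, -0.046, 0, -0.0195], [0, 0.02, 0.03, -0.05, -0.046, 0, -0.0195], [0, 0.02, 0.03, -0.05, -0.046, 0, -0.0195], [0, 0.02, 0.03, -0.05, -0.046, 0, -0.0195], [0, 0.016, 0.024, -0.04, -0.037, 0, -0.0155], [0, 0.016, 0.024, -0.04, -0.037, 0, -0.0155], [0, 0.016, 0.024, -0.04, -0.037, 0, -0.0155], [0, 0, 0, 0, 0, 0, 0], [0, 0, 0, 0, 0, 0, 0]]]'

```text
time: 13.6
eef_pos: [0.4477, -0.625, 0.1658]
tool_rot: [[0.901, 0.01, 0.434], [0.427, -0.2, -0.882], [0.078, 0.98, -0.185]]
wrist_force: [-0.5, 0.0, -2.8]
grip_width: 0.0125
gripper_force: 88.2
```

Run:
```python
from h import *
P,R=tcp_for([0,.052,.048],[.541,-.578,.12],.05,-1.37);to(P,R);print(manip.get_obs()["joints"].round(2))
t=manip.capture("top");s=manip.capture("side")
cv2.imwrite("pics/e.png",np.hstack([cv2.resize(t[140:240,280:380],(400,400),interpolation=2),cv2.resize(s[240:360,220:340],(400,400),interpolation=2)]))
m=cv2.inRange(cv2.cvtColor(t,cv2.COLOR_BGR2HSV),(0,0,150),(180,60,255))[140:240,280:380]
print([(np.array(c[:,0]).mean(0)+[280,140]).round(0).tolist() for c in cv2.findContours(m,0,2)[0] if 6<cv2.contourArea(c)<150])
```

```text
t 13.6 tool d [ 0.0004 -0.0013 -0.0007] [-0.001  0.    -0.   ]
[-1.02  0.66 -1.06 -1.54 -0.09  1.67]
[[325.0, 234.0], [296.0, 224.0], [324.0, 214.0], [304.0, 183.0], [377.0, 180.0], [307.0, 167.0], [342.0, 161.0], [325.0, 155.0], [286.0, 155.0]]
```

Add to h.py:
```python
def balls(img,n,box,tag=""):
    m=cv2.inRange(cv2.cvtColor(img,cv2.COLOR_BGR2HSV),(0,0,130),(180,75,255));x0,y0,x1,y1=box
    r=[]
    for c in cv2.findContours(m[y0:y1,x0:x1].copy(),0,2)[0]:
        a=cv2.contourArea(c)
        if 4<a<200: r.append((*(c[:,0].mean(0)+[x0,y0]).round(1).tolist(),a))
    print(n,r)
```

```text
(no output)
```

Emit:
nudge_tcp --increments '[[[0, 0.02, 0.03, -0.05, -0.046, 0, -0.0195], [0, 0.02, 0.03, -0.05, -0.046, 0, -0.0195], [0, 0, 0, 0, 0, 0, 0], [0, 0, 0, 0, 0, 0, 0]]]'

```text
time: 14.1
eef_pos: [0.4475, -0.6204, 0.1692]
tool_rot: [[0.901, 0.005, 0.435], [0.433, -0.103, -0.896], [0.04, 0.995, -0.095]]
wrist_force: [0.5, -0.3, -2.0]
grip_width: 0.0125
gripper_force: 88.3
```

Run:
```python
from h import *
print(manip.get_obs()["joints"].round(2))
t=manip.capture("top");s=manip.capture("side")
balls(t,"top",(312,163,362,210));balls(s,"side",(272,285,340,345))
cv2.imwrite("pics/f.png",np.hstack([cv2.resize(t[140:240,280:380],(400,400),interpolation=2),cv2.resize(s[240:360,220:340],(400,400),interpolation=2)]))
```

```text
[-1.01  0.77 -1.11 -1.78 -0.11  1.62]
top [(318.2, 206.9, 32.5), (352.4, 204.9, 48.0), (334.2, 191.3, 19.0), (327.4, 188.7, 21.0), (339.5, 183.8, 23.0), (354.7, 165.9, 57.5), (319.2, 170.5, 54.5)]
side [(293.3, 340.6, 16.5), (282.4, 338.8, 17.0), (331.4, 336.8, 58.5), (279.9, 321.0, 53.0), (321.7, 312.7, 7.0), (295.0, 304.0, 24.5)]
```

Three balls are visible on the mesh so far; tipping a little further.

In the tool's units: -0.0025 m is -0.05, -0.0015 m is -0.03.

Emit:
nudge_tcp --increments '[[[0, 0.02, 0.03, -0.05, -0.046, 0, -0.0195], [0, 0.012, 0.02, -0.03, -0.028, 0, -0.0117], [0, 0, 0, 0, 0, 0, 0], [0, 0, 0, 0, 0, 0, 0], [0, 0, 0, 0, 0, 0, 0], [0, 0, 0, 0, 0, 0, 0], [0, 0, 0, 0, 0, 0, 0]]]'

```text
time: 14.9
eef_pos: [0.4471, -0.6162, 0.1729]
tool_rot: [[0.901, 0.001, 0.435], [0.435, -0.02, -0.9], [0.008, 1.0, -0.019]]
wrist_force: [-0.4, -0.1, -1.5]
grip_width: 0.0126
gripper_force: 88.3
```

Run:
```python
from h import *
print(manip.get_obs()["joints"].round(2))
t=manip.capture("top");s=manip.capture("side")
balls(t,"top",(312,163,362,210));balls(s,"side",(272,285,340,345))
```

```text
[-1.01  0.86 -1.13 -1.97 -0.11  1.58]
top [(350.9, 205.7, 39.5), (318.4, 206.9, 33.5), (351.0, 199.4, 5.0), (321.8, 201.5, 4.5), (331.0, 194.6, 10.0), (326.6, 190.0, 27.0), (323.0, 185.0, 12.0), (346.4, 178.0, 9.5), (354.7, 165.9, 59.5), (318.6, 171.2, 62.0)]
side [(282.3, 338.3, 22.5), (315.1, 338.4, 99.0), (321.9, 326.7, 18.5), (279.7, 320.2, 46.5), (319.9, 310.0, 8.0), (296.8, 301.1, 28.0)]
```

Run:
```python
from h import *
F=[]
for i in range(8):
    t=manip.capture("top");F.append(manip.get_obs()["wrist_force"][2])
print(np.mean(F),np.std(F))
m=cv2.inRange(cv2.cvtColor(t,cv2.COLOR_BGR2HSV),(0,0,165),(180,70,255))
c=t[163:210,312:362]; h=cv2.cvtColor(c,cv2.COLOR_BGR2HSV)
for r in range(0,47): print("%3d "%(r+163)+"".join("#" if h[r,x,1]<70 and h[r,x,2]>140 else "b" if 85<h[r,x,0]<120 and h[r,x,1]>80 else "y" if 12<h[r,x,0]<30 and h[r,x,1]>=70 else "." for x in range(50)))
```

```text
-1.9520833373602322 0.3281637480747722
163 ##yyy###yyyyyy###.#..yyy..yy.....#####yy##yyy..yyy
164 ##yyy#y#yyyy.##.#yyyyyyyyyyyyyy.....####yyyyyyyyy.
165 #yyyyyy#yyy.###yyyyyyyyyyyyyyyyyy.....###yyyyy##y.
166 ##yy##yyy..##yyyyyyyyyyyyyyyyyyyyyy....###yyyyyy#y
167 ##y#yyyy..#yyyyyyyyyyyyyyyyyyyyyyyyyy....###yyyy##
168 yyyy#yyy.##yyyyyyyyyyyyyyyyyyyyyyyyyyyy...###y#yyy
169 yyyyyyy.##yyyyyyyyyyyyyyyyyyyyyyyyyyyyyy...###yyyy
170 yy.yyy.##yyyyyyyyyyyyyyyyyyyyyyyyyyyyyy.....##yyyy
171 yyy.y..#yyyyyyyyyyyyyyyyyyyyyyyyyyyyyyybbbb....#yy
172 yy.y..#yyyyyyyyyyyyyyyyyyyyyyyyyyyyyyy.bbbbbbb....
173 yyyy.#yyyyyyyyyyyyyyyyyyyyyyyyyyyyyyyy.bbbbbbbbbbb
174 .y...#yyyyyyyyyyyyyyyyyyyyyyyyyyyyyyy.bbbbbbbbbbbb
175 ..y.#yyyyyyyyyyyyyyyyyyyyyyyyyyyyyyyy.bbbbbbbbbbbb
176 y...#yyyyyyyyyyyyyyyyyyyyyyyyyyyyyyyy.bbbbbbbbbbbb
177 y..#yyyyyyyyyyyyyyyyyyyyyyyyyyyyy.###.bbbbbbbbbbbb
178 .y.#yyyyyyyyyyyyyyyyyyyyyyyyyyyy.####.bbbbbbbbbbbb
179 ...#yyyyyyyyyyyyyyyyyyyyyyyyyyyy..###.bbbbbbbbbbbb
180 ...#yyyyyyyyyyyyyyyyyyyyyyyyyyyyy.##..bbbbbbbbbbbb
181 ..#yyyyyyyyyyyyyyyyyyyyyyyyyyyyyyyyyybbbbbbbbbbbbb
182 ..#yyyyyyyyy
[... 823 characters left out ...]
yyyyyyyyy.yyyyyyyyyyyyyyyyyy...bbbbbbb.#
198 ..y...#yyyyyyyyyyyyyyyyyyyyyyyyyyyyyyy##.bbbbbbb.#
199 yyy....#yyyyyyyyyyyyyyyyyyyyyyyyyyyyyy###..bbbbbb#
200 ...yy...yyyyyyyyyyyyyyyyyyyyyyyyyyyyyy###...bbbb.#
201 yyy.....#yyyyyyyyyyyyyyyyyyyyyyyyyyyyyyy.....bbb.#
202 y....y...#yyyyyyyyyyyyyyyyyyyyyyyyyyyyyyy..#.bbb.#
203 #y........##yyyyyyyyyyyyyyyyyyyyyyyyyyyy..##.bbb.#
204 yy#.yy.....##yyyyyyyyyyyyyyyyyyyyyyyyyy..##y.bbb.#
205 y##yy.y.y....#yyyyyyyyyyyyyyyyyyyyyyy..###yy.bbb.#
206 yy##yy...y....##yyyyyyyyyyyyyyyyyyy..####yy#.bbbb#
207 #y######........##yyyyyyyyyyyyyyy..####yyyyyy.bbb#
208 yy###y#yyyyy.y.....###yyyyyyyyy..####yyy#yyyy.bbb#
209 yyy##y##y####yyy......#######....##y#y#yyy#yy.bbb.
```

Six balls are on the mesh, at (323,185), (324,191), (329,189), (331,195), (347,178) and (351,199). The wrist force now matches an empty bowl. I raise it and roll back to the inspection tilt.

Emit:
nudge_tcp --increments '[[[0, 0, 0.24, 0, 0, 0, 0], [0, 0, 0.5, 0, 0, 0, 0], [0, 0, 0.5, 0, 0, 0, 0], [0, 0, 0.5, 0, 0, 0, 0], [0, 0, 0.4, 0, 0, 0, 0], [0, 0, 0, 0, 0.108, 0, 0.0455], [0, 0, 0, 0, 0.108, 0, 0.0455], [0, 0, 0, 0, 0.108, 0, 0.0455], [0, 0, 0, 0, 0.108, 0, 0.0455], [0, 0, 0, 0, 0.108, 0, 0.0455], [0, 0, 0, 0, 0.108, 0, 0.0455], [0, 0, 0, 0, 0.108, 0, 0.0455], [0, 0, 0, 0, 0.108, 0, 0.0455], [0, 0, 0, 0, 0, 0, 0]]]'

```text
time: 16.8
eef_pos: [0.4509, -0.6258, 0.2772]
tool_rot: [[0.905, 0.037, 0.425], [0.339, -0.667, -0.663], [0.259, 0.744, -0.616]]
wrist_force: [-0.2, -1.0, -1.5]
grip_width: 0.0126
gripper_force: 88.2
```

Run:
```python
from h import *
rim=[0,0,.048]
for f in([.538,-.22,.251],[.538,-.0475,.251]):
    P,R=tcp_for(rim,f,.07,-np.radians(35));print(P);to(P,R)
t=manip.capture("top");balls(t,"top",(312,163,362,210))
```

```text
[ 0.44399758 -0.24470295  0.22519671]
t 16.8 tool d [ 0.1092 -0.2932 -0.2237] [0.215 0.012 0.078]
[ 0.44399758 -0.07220295  0.22519671]
t 16.8 tool d [ 0.1676 -0.4083 -0.3381] [0.215 0.012 0.078]
top [(318.2, 206.9, 32.5), (352.2, 198.5, 10.0), (351.6, 204.1, 103.5), (331.7, 194.5, 8.0), (323.7, 190.7, 8.0), (329.0, 188.4, 5.5), (322.4, 185.0, 11.0), (346.1, 178.0, 12.0), (354.2, 165.4, 41.0), (318.9, 170.9, 52.0)]
```

Emit:
nudge_tcp --increments '[[[0, 0, 0, 0, 0.108, 0.006, 0.039], [0, 0, 0, 0, 0.108, 0.006, 0.039], [0, 0, 0, 0, 0, 0, 0]]]'

```text
time: 17.15
eef_pos: [0.4512, -0.6265, 0.2749]
tool_rot: [[0.903, 0.058, 0.425], [0.29, -0.813, -0.505], [0.316, 0.58, -0.751]]
wrist_force: [0.5, -0.6, -1.6]
grip_width: 0.0122
gripper_force: 88.2
```

Run:
```python
from h import *
for f in([.538,-.22,.251],):
    P,R=tcp_for([0,0,.048],f,.07,-np.radians(35));to(P,R)
```

```text
t 17.15 tool d [ 0.0886 -0.3395 -0.1587] [0.007 0.001 0.004]
```

Emit:
nudge_tcp --increments '[[[0, 0.056, -0.212, -0.1, 0, 0, 0], [0, 0.11, -0.424, -0.198, 0, 0, 0], [0, 0.11, -0.424, -0.198, 0, 0, 0], [0, 0.11, -0.424, -0.198, 0, 0, 0], [0, 0.11, -0.424, -0.198, 0, 0, 0], [0, 0.11, -0.424, -0.198, 0, 0, 0], [0, 0.11, -0.424, -0.198, 0, 0, 0], [0, 0.11, -0.424, -0.198, 0, 0, 0], [0, 0.11, -0.424, -0.198, 0, 0, 0], [0, 0.11, -0.424, -0.198, 0, 0, 0], [0, 0.11, -0.424, -0.198, 0, 0, 0], [0, 0.11, -0.424, -0.198, 0, 0, 0], [0, 0.11, -0.424, -0.198, 0, 0, 0], [0, 0.11, -0.424, -0.198, 0, 0, 0], [0, 0.11, -0.424, -0.198, 0, 0, 0], [0, 0.11, -0.424, -0.198, 0, 0, 0], [0, 0.056, -0.212, -0.1, 0, 0, 0], [0, 0, 0, 0, 0, 0, 0]]]'

```text
time: 18.95
eef_pos: [0.4425, -0.2413, 0.2238]
tool_rot: [[0.902, 0.06, 0.428], [0.294, -0.812, -0.505], [0.317, 0.581, -0.75]]
wrist_force: [0.3, -0.1, -1.8]
grip_width: 0.0125
gripper_force: 88.3
```

Run:
```python
from h import *
P,R=tcp_for([0,0,.048],[.538,-.22,.251],.07,-np.radians(35));to(P,R)
P,R=tcp_for([0,0,.048],[.538,-.0475,.251],.07,-np.radians(35));to(P,R)
print(manip.get_obs()["joints"].round(2))
t=manip.capture("top");s=manip.capture("side");cv2.imwrite("pics/t4.png",t);cv2.imwrite("pics/s4.png",s)
# bowl rim ellipse numbers, blue mask
for n,img,x in(("top",t,(200,160,300,240)),("side",s,(190,100,330,230))):
    m=cv2.inRange(cv2.cvtColor(img,cv2.COLOR_BGR2HSV),(85,80,20),(120,255,220));z=np.zeros_like(m);z[x[1]:x[3],x[0]:x[2]]=m[x[1]:x[3],x[0]:x[2]]
    c=max(cv2.findContours(z,0,2)[0],key=cv2.contourArea);print(n,cv2.contourArea(c),cv2.boundingRect(c),proj(n,[.538,-.22,.251]))
m=cv2.inRange(cv2.cvtColor(t,cv2.COLOR_BGR2HSV),(0,0,130),(180,75,255))
balls(t,"top",(312,163,362,210))
```

```text
t 18.95 tool d [0.0008 0.0037 0.0013] [ 0.007 -0.002  0.006]
t 18.95 tool d [ 0.0514 -0.1363 -0.0858] [ 0.007 -0.002  0.006]
[-0.54 -0.15 -0.82  0.2  -0.22  2.32]
top 647.5 (234, 172, 28, 46) [[246.46700933 185.89334056]]
side 584.0 (235, 170, 46, 23) [[264.3994936  174.20559806]]
top [(318.2, 206.9, 32.5), (352.2, 198.5, 10.0), (331.0, 194.5, 10.0), (326.3, 189.9, 24.5), (323.0, 185.0, 12.0), (346.0, 178.0, 11.0), (351.8, 187.3, 180.0), (318.8, 171.0, 51.5)]
```

Run:
```python
from h import *
np.set_printoptions(precision=4,suppress=True)
g=lambda x,y:(130+(x+.5)/8-.5,150+(y+.5)/8-.5)
print("Ly back",plane("top",g(75,297),.4165)-[0,.062,0])
print("Ly ring",plane("top",g(333,297),.3707)+[0,.0188,0])
print("boom y at head -> Ly",plane("top",g(147,220),.405)-[0,.0333,0])
for L in([.533,.020,.3575],[.533,.025,.3575],[.533,.030,.3575]):
    L=np.array(L);z=np.array([.04,-.572,-.819]);u=np.array([0,.819,-.574])
    P=[L,L-.084*z,L+.023*u,L-.023*u,L+[.023,0,0],L-[.023,0,0],L-.084*z-.017*u, L-.084*z+[.017,0,0]]
    print((proj("side",P)-[214.5,49.5])*8+[400-.5,-.5])
```

```text
Ly back [0.5304 0.0182 0.4165]
Ly ring [0.5318 0.0169 0.3707]
boom y at head -> Ly [0.5581 0.0241 0.405 ]
[[577.9212 341.7449]
 [527.1976 111.1237]
 [563.9032 341.387 ]
 [592.3993 342.1173]
 [638.3459 330.1916]
 [517.0715 353.4323]
 [537.3729 108.577 ]
 [572.6172 103.0732]]
[[573.9811 333.843 ]
 [523.3373 103.7234]
 [560.0591 333.6119]
 [588.3589 334.0844]
 [634.2734 322.3439]
 [513.2663 345.4758]
 [533.4398 101.0925]
 [568.6538  95.7106]]
[[570.0602 325.9805]
 [519.4965  96.3612]
 [556.2336 325.8749]
 [584.3385 326.0922]
 [630.2206 314.5352]
 [509.4798 337.5591]
 [529.5267  93.647 ]
 [564.7103  88.3859]]
```

Run:
```python
from h import *
P,R=tcp_for([0,0,.048],[.537,-.0535,.251],.07,-np.radians(35));to(P,R)
o=manip.get_obs();from scipy.spatial.transform import Rotation as S
B=np.array(o["tool_rot"])@S.from_euler("y",.4).as_matrix().T@np.diag([1.,-1,-1])
r=o["eef_pos"]+B@(np.array([0,0,.048])-TB);print("rim",r,"axis",B[:,2])
print("far edge row (172)",proj("top",r+.052*B[:,0]),"+y edge col(234)",proj("top",r+.052*B[:,1]),"side right(280)",proj("side",r+.052*B[:,0]))
```

```text
t 19.05 tool d [ 0.0482 -0.1335 -0.0836] [ 0.007 -0.001  0.005]
rim [ 0.5369807  -0.21784002  0.25035956] axis [-0.04198461  0.57915224  0.81413757]
far edge row (172) [[244.29999983 170.21811214]] +y edge col(234) [[233.14480583 188.11311086]] side right(280) [[281.01066166 168.85445414]]
```

In the tool's units: -0.016 m is -0.32, -0.01 m is -0.2.

Emit:
nudge_tcp --increments '[[[0, 0.04, -0.1, -0.064, 0, 0, 0], [0, 0.12, -0.32, -0.2, 0, 0, 0], [0, 0.12, -0.32, -0.2, 0, 0, 0], [0, 0.12, -0.32, -0.2, 0, 0, 0], [0, 0.12, -0.32, -0.2, 0, 0, 0], [0, 0.12, -0.32, -0.2, 0, 0, 0], [0, 0, 0, 0, 0, 0, 0]]]'

```text
time: 19.75
eef_pos: [0.4449, -0.137, 0.2261]
tool_rot: [[0.902, 0.059, 0.427], [0.292, -0.813, -0.504], [0.317, 0.579, -0.751]]
wrist_force: [-0.1, 0.1, -1.4]
grip_width: 0.0122
gripper_force: 88.2
```

Run:
```python
from h import *
P,R=tcp_for([0,0,.048],[.537,-.0535,.251],.07,-np.radians(35));to(P,R)
```

```text
t 19.75 tool d [ 0.0152 -0.0484 -0.0297] [ 0.005 -0.001  0.005]
```

Bowl model is confirmed within a few mm. Final approach:

In the tool's units: -0.012 m is -0.24, -0.0085 m is -0.17.

Emit:
nudge_tcp --increments '[[[0, 0.08, -0.24, -0.15, 0, 0, 0], [0, 0.08, -0.24, -0.15, 0, 0, 0], [0, 0.08, -0.24, -0.15, 0, 0, 0], [0, 0.06, -0.17, -0.1, 0, 0, 0], [0, 0, -0.06, -0.04, 0, 0, 0], [0, 0, 0, 0, 0, 0, 0], [0, 0, 0, 0, 0, 0, 0]]]'

```text
time: 20.45
eef_pos: [0.4429, -0.081, 0.2256]
tool_rot: [[0.903, 0.058, 0.425], [0.29, -0.813, -0.505], [0.317, 0.579, -0.751]]
wrist_force: [0.0, -0.3, -2.0]
grip_width: 0.0123
gripper_force: 88.3
```

Run:
```python
from h import *
np.set_printoptions(precision=4,suppress=True)
P,R=tcp_for([0,0,.048],[.537,-.0535,.251],.07,-np.radians(35));to(P,R)
t=manip.capture("top");s=manip.capture("side");balls(t,"top",(312,163,362,210))
cv2.imwrite("pics/g.png",np.hstack([cv2.resize(t[140:215,120:220],(400,300),interpolation=2),cv2.resize(s[40:190,190:340],(400,400),interpolation=2)[:300]]))
```

```text
t 20.45 tool d [ 0.0007 -0.0025 -0.0011] [0.006 0.    0.004]
top [(318.2, 206.9, 32.5), (352.2, 198.5, 10.0), (331.0, 194.5, 10.0), (326.2, 189.9, 24.5), (323.0, 185.0, 12.0), (346.0, 178.0, 11.0), (354.4, 184.4, 179.5), (318.9, 170.9, 50.5)]
```

View pics/g.png

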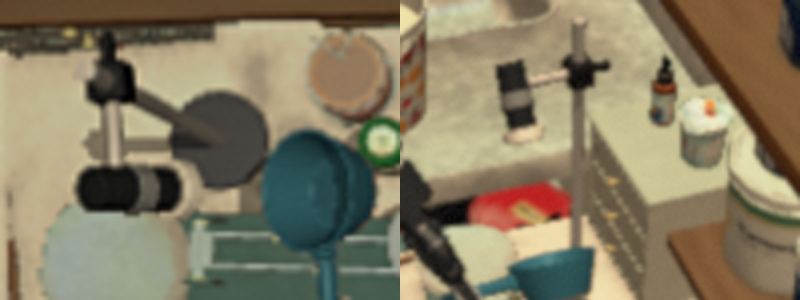

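The side view shows the bowl below the lens with its mouth tilted up towards it. In the top view the head axis row (about 188) lines up with the bowl's centre row (about 190). The balls in the sieve haven't moved. I make one last small correction, let it settle and hand in.

In the tool's units: -0.0025 m is -0.05, -0.0011 m is -0.022.

Emit:
nudge_tcp --increments '[[[0, 0.014, -0.05, -0.022, 0.006, 0, 0.004], [0, 0, 0, 0, 0, 0, 0], [0, 0, 0, 0, 0, 0, 0], [0, 0, 0, 0, 0, 0, 0], [0, 0, 0, 0, 0, 0, 0]]]'

```text
time: 21.05
eef_pos: [0.4429, -0.0777, 0.2252]
tool_rot: [[0.903, 0.058, 0.425], [0.287, -0.817, -0.5], [0.319, 0.573, -0.755]]
wrist_force: [-0.1, 0.3, -2.1]
grip_width: 0.0122
gripper_force: 88.3
```

Run:
```python
from h import *
P,R=tcp_for([0,0,.048],[.537,-.0535,.251],.07,-np.radians(35));to(P,R)
print(manip.hand_in())
```

```text
t 21.05 tool d [-0.0001  0.0004  0.0003] [-0.  0.  0.]
the job is handed in; nothing more can be done
None
```

I handed the job in at 21 s, and the call returned no verdict: by my images the cover is about 1.7 rad aside and all six balls are in the sieve, and the empty bowl is held still, mouth to the lens, at my estimated focus point (good to roughly 5 mm).

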